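# Press the tee nut home in a taxidermy plinth

### The arm

A 6-joint arm with a two-finger parallel gripper is mounted at the origin on the work surface. World frame = base frame: x ahead of the robot, y to its left, z up, the work surface at z = 0. Lengths are in m, angles in rad, forces in N, time in s.
With the tool pointing down it reaches from about 0.3 to 0.775 m from the base axis. Payload 14.6 kg.
Tool frame: the origin (TCP) lies midway between the tips of the shut fingers; the grasp point (between the pads) lies env.tcp_to_grasp behind it (env.tcp_to_grasp is the distance from the TCP to the grasp point, in m); z points along the fingers, y is the line along which they close (so a half turn about z gives the same grasp; the last joint's range is limited). The gripper opens to 85 mm and grips with 20 to 120 N. Pads are 22 mm wide; open, the fingers measure 114 mm over their backs; the gripper's body (76 mm by 85 mm) begins 54 mm behind the grasp point. The pads swing forward as they close: fully open they stand 13 mm farther back than shut.
Start: joints at [1.16, 0.3, 1.521, -0, 1.321, -0.067], TCP at [0.185, 0.518, 0.231] pointing down, gripper open.
Joint ranges: [-3.03, 3.03], [-0.79, 2.21], [0.23, 2.52], [-1.04, 4.18], [0, 3.07], [-2.55, 2.55]. Speed limits (rad/s): [2.22, 2.22, 2.57, 3.14, 3.14, 3.14].

### API

Orientations are given as a rotation vector (axis times angle).
In Python, from station import env, vision, job gives the robot as it stands. The module is installed in compiled form; this text tells all that it offers.
- The arm moves only by the tool play_rows, never from a script. Its argument "series" is a list that holds one entry, the list of rows, each a list of 5 numbers: the shift along the world's x, y, z normalised to -1 to 1, where 1 is 75 cm, then the turn about the world's z normalised to -1 to 1, where 1 is 90 degrees, then the opening in per cent of the stroke, from 0 (shut) to 100 (fully open). In form: [[[x, y, z, yaw, hand], ...]]. A call has exactly 10 rows; each row is the pose to reach, as a shift and turn from the pose commanded when the call began; what a row does not reach only later rows make up. A row lasts 1/12 s, in which the tool goes at most 41.7 mm and 7.16 degrees, less where a joint would pass 70% of its speed; a pose out of reach is approached as far as the arm can. A call with a number of a shift or a turn outside -1 to 1 is refused whole. A call with a gripper value outside its range is refused whole. The fingers move at their own pace and stop on an object; "squeeze" is the grip in N (left out, the last holds). Time passes only in rows, so rows that repeat a pose let the fingers close, or fill a call up. It gives the time, the measured TCP pose, the force, the opening and the grip force at its end, in the units of the state.
- env.sense(): the state, without advancing time (a new reading comes with each control period).
- vision.camera(name): name is "scene" or "top" or "wrist"; returns a dict with "color" (384x512x3 uint8, red, green, blue), "mtx" (3x3 intrinsics, pixels), "k1" (the pictures are not rectified: a ray, as slopes to the right and down, at radius r is drawn at 1 + k1 r^2 times it, then the intrinsics apply), "eye" and "rotation" of the camera in the world; the wrist camera has in their place "mount" (4x4, takes a point from camera to tool coordinates, whose origin is the TCP and whose axes are the flange's). Camera axes: x right, y up, looking along -z (the intrinsics and any distortion apply to the point x, -y, -z); pixel columns grow to the right and rows downward; lengths in m; the calibration is good to about 2 mm. A picture is of the moment at which its call begins: read the wrist's pose just before it. There is no depth.
- job.job_done(): hands the job in; it is judged then, once.
The state is a dict: "time_s": time; "q": joint angles; "joint_velocities": joint speeds; "joint_efforts": joint torques, N m; "eef_pos": TCP position; "orientation": TCP orientation; "force": force on the tool from outside, world axes, zero at the start; "moment": the same for the moment, N m; "opening": finger opening in m; "finger_force": force on a finger pad.
Only numpy, scipy, OpenCV 4.12 (cv2) and the standard library are available. Lean on these libraries where they do the work, as an engineer would, in place of code of your own. Each camera call takes 0.05 s, during which the arm holds its last target. There are 200 camera calls.

### The job

Lay the long wooden plinth on the press bed as it is, underside up, with its tee nut centred under the ram, and let go of it. Push the press's star wheel round, spoke after spoke, until the ram has driven the nut fully home against the wood. Then turn the wheel back until the ram stands about a finger's breadth (10 mm) or more clear of the nut, leaving the plinth lying where it was pressed and the other things on the bench undisturbed.

Things in the scene. Friction and masses are not known exactly. Their poses are not given: they have to be found in the camera images.
- press: Dark green iron bench rack press, C-shaped from the side, fixed. Origin on the bench straight under the ram; x to the back (column), -x the open front, z up. Base 42 high, x -85 to 200, y +-75. Column diameter 50 at x=130, top z=298. Head: x from -34, y +-34, z 135 to 263 (spring housing to y=+68). Star wheel on the right (-y) side.
- bed (a point): Point on the top of the press bed straight under the ram, 48 above the bench; axes as the press. The bed's flat cork-faced plate reaches from x=-83 to x=+63 and y=+-55; the front of the base at x=-85.
- ram_face (a point): Centre of the flat lower end (diameter 20) of the vertical steel ram; axes as the press. With the wheel at 0 it stands 76 above the bed.
- wheel (a joint): Angle (rad) of the star wheel, 0 to 4.6. Positive drives the ram down, 12 mm per rad: the upper spokes then come towards the press's front and go down. Friction (about 0.2 N m) keeps it where it is left. Pressing the nut adds about 0.5 N m; once the nut is home the wheel stops hard.
- wheel_hub (a point): Star wheel's centre, on its axis in the spokes' plane: x=23, y=-92, z=200 in the press frame; axis along the press's y. Four steel spokes, diameter 11, 90 degrees apart, each with a black end ball, diameter 26, centred 105 from the axis; hub diameter 42, no rim. At wheel angle q spokes point 1.40 - q rad (and each pi/2 on) up from the front: pi/2 is straight up. Turns with the wheel.
- plinth_mid (a point): Centre, half-way up, of the loose dark wooden plinth, 220 long (x), 60 wide (y), 28 high, about 0.22 kg, lying underside up. x points along its length to the end with the nut; z up. Its lower 8 mm is a step 208 x 48; the upper 20 mm have the full 220 x 60 size.
- nut_top (a point): Centre of the top of the tee nut's round steel flange (diameter 24, 2 thick), on the plinth's centre line 55 from the plinth's centre and 55 from its end. At the start the flange stands 6 to 9 mm off the wood.
- nut (a joint): How far (m) the tee nut has gone in: 0 = flange 9 mm off the wood, 0.009 = flange flat on the wood (home). It needs about 40 N on it to move.
There are look-alikes about, which are no part of the job. Leave any turquoise look-alike of the part that bears plinth_mid alone.

How it is judged:
On the way, in this order (a step that is already met when the one before it is completed fails the run):
1. the plinth lies flat on the press bed, let go, with the nut centred under the ram to 6 mm (horizontal distance between nut_top and ram_face below 0.006 m and z of plinth_mid in the frame of bed between 0.01 and 0.017 m and angle between plinth_mid's own z axis and vertical below 0.06 rad and contact force between the fingers and plinth below 0.3 N), for 0.3 s.
2. the ram has pressed the nut home (within 1 mm), still centred to 6 mm (value of joint nut above 0.008 m and horizontal distance between nut_top and ram_face below 0.006 m and z of ram_face in the frame of bed below 0.034 m), for 0.1 s.
At the end, for the whole second after the job is handed in: The nut is home (flange within 1 mm of the wood), the plinth lies flat and at rest on the press bed with the nut within 8 mm of the ram's axis, and the ram's lower end is raised at least 7 mm clear of the nut (37 mm above the bed) (value of joint nut above 0.008 m and horizontal distance between nut_top and ram_face below 0.008 m and z of plinth_mid in the frame of bed between 0.01 and 0.017 m and angle between plinth_mid's own z axis and vertical below 0.06 rad and z of ram_face in the frame of bed above 0.037 m and linear speed of plinth below 0.01 m/s); the robot touches nothing.
It fails at once if a bystander (round plinth, tin of nuts, jar, brush, hammer, syringe, bird form or dryer) is pushed more than 30 mm (distance of any of round_plinth, nut_tin, jar, brush, hammer, syringe, bird_form, dryer from where it was at the start of the episode above 0.03 m).
It also fails if it takes over 72 s, if anything falls off the work surface, if the arm or the gripper's body presses on something with over 40 N, if the wrist force passes 120 N, or if a joint passes its speed limit or range.

## Working session

There is one attempt and no reset: what is moved stays moved. The work goes in short steps, Python scripts to look and compute and a tool call to move; the robot and the scene stay as the last step left them, time stands still between calls to the robot, and variables do not carry over. Pictures are saved under pics/ and viewed, at most 10 in all, crops included, and the job is handed in when it is done.

Besides the shell and the picture viewer there is one more tool, called after "Emit:" as name(argument=value, ...), one argument or row to a line, values as JSON. play_rows: Moves the arm, as the interface text tells. Scaled input: -1 to 1 covers 75 cm each way for a shift and 90 degrees each way for a turn. Its arguments: {"type":"object","properties":{"series":{"type":"array"},"squeeze":{"type":"number"}},"required":["series"]}

```bash
mkdir -p pics; ls; cat > h.py <<'E'
import numpy as np, cv2
from station import env, vision, job
from scipy.spatial.transform import Rotation as R
def shot(n,f=None):
    s=env.sense(); c=vision.camera(n)
    if 'mount' in c:
        T=np.eye(4);T[:3,:3]=R.from_rotvec(s['orientation']).as_matrix();T[:3,3]=s['eef_pos']
        M=T@np.array(c['mount']); c['eye']=M[:3,3]; c['rotation']=M[:3,:3]
    if f: cv2.imwrite('pics/'+f,c['color'][:,:,::-1])
    return c
def rot(c):
    r=np.array(c['rotation'],float)
    return r if r.shape==(3,3) else R.from_rotvec(r).as_matrix()
def ray(c,uv):
    K=np.array(c['mtx']); d=np.linalg.inv(K)@[uv[0],uv[1],1]; d=d[:2]
    s=d.copy()
    for _ in range(20): s=d/(1+c['k1']*(s@s))
    v=rot(c)@np.array([s[0],-s[1],-1]); return np.array(c['eye']),v
def onz(c,uv,z):
    e,v=ray(c,uv); return e+v*(z-e[2])/v[2]
def proj(c,P):
    p=rot(c).T@(np.array(P)-c['eye']); s=np.array([p[0],-p[1]])/-p[2]; s=s*(1+c['k1']*(s@s))
    return (np.array(c['mtx'])@[s[0],s[1],1])[:2]
def tri(c1,u1,c2,u2):
    e1,a=ray(c1,u1);e2,b=ray(c2,u2); t=np.linalg.lstsq(np.c_[a,-b],e2-e1,rcond=None)[0]
    p,q=e1+a*t[0],e2+b*t[1]; return (p+q)/2,np.linalg.norm(p-q)
E
python3 - <<'E'
from h import *
a=shot('top')['color'];b=shot('scene')['color']
cv2.imwrite('pics/a.png',cv2.resize(a,(800,600),interpolation=cv2.INTER_CUBIC)[:,:,::-1])
cv2.imwrite('pics/b.png',cv2.resize(b,(800,600),interpolation=cv2.INTER_CUBIC)[:,:,::-1])
print(env.sense(),env.tcp_to_grasp)
E
```

```text
pics
{'time_s': 0.1, 'q': array([ 1.16038006e+00,  3.00419641e-01,  1.52152326e+00,  3.85945865e-05,
        1.32071266e+00, -6.66084272e-02]), 'joint_velocities': array([-6.48310154e-04, -5.08489733e-04, -1.51537405e-03,  8.87523434e-05,
       -2.98199641e-03, -8.55039480e-04]), 'joint_efforts': array([ 2.48827186e-03, -5.44374704e+01, -3.62366903e+01,  1.18739467e-05,
        3.07290939e-03,  1.95243484e-05]), 'eef_pos': array([0.18530413, 0.51761728, 0.230774  ]), 'orientation': array([-5.37361748e-01, -3.09500212e+00,  1.60832819e-03]), 'force': array([-0.70408582,  0.39959168,  0.57287469]), 'moment': array([0.01089575, 0.01951953, 0.01589645]), 'finger_force': 0.0, 'opening': 0.08542333047537633} 0.0187
```

View pics/a.png

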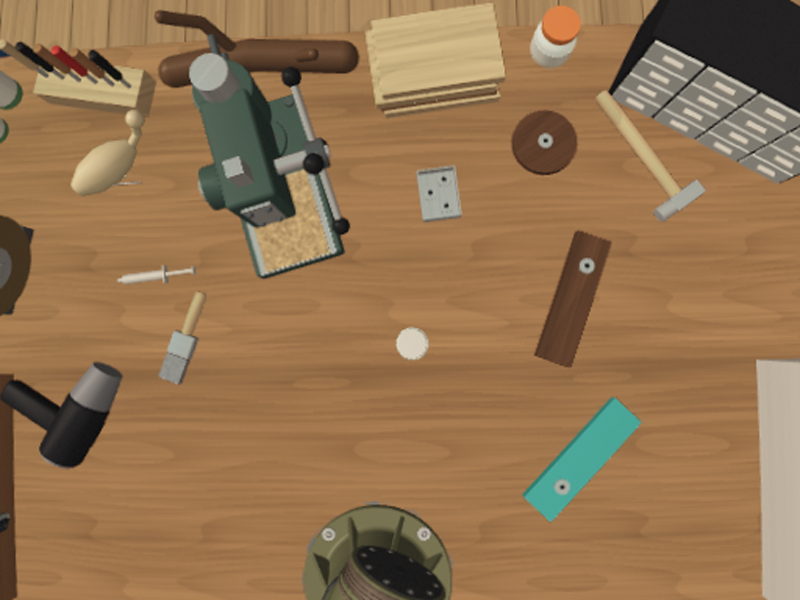

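View pics/b.png

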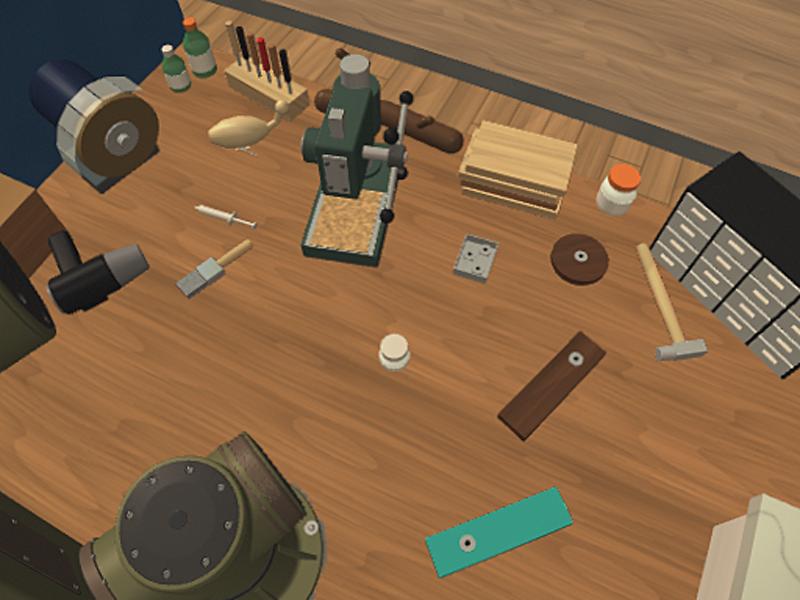

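The top view (800 px scale) shows three possible plinths:
- The long dark plinth at (572,298), nut at (587,265).
- The turquoise look-alike at (582,458).
- The round dark plinth at (544,142).

I choose the long dark one. The press is at (265,170), with its open front towards the robot. The wheel is on the image right, with balls at (291,77), (313,163) and (341,226). Next I measure both views.

```bash
cat > m.py <<'E'
from h import *
def comp(m,mn=80):
    n,l,s,c=cv2.connectedComponentsWithStats(m.astype(np.uint8),connectivity=4)
    return [(l==i,s[i],c[i]) for i in range(1,n) if s[i][4]>=mn]
for n in ('top','scene'):
    c=shot(n); im=c['color']; hsv=cv2.cvtColor(im,cv2.COLOR_RGB2HSV); H,S,V=[hsv[:,:,i].astype(int) for i in range(3)]
    print(n,'eye',np.round(c['eye'],3))
    print('px dark plinth', im[int(320*.64),int(560*.64)] if n=='top' else im[int(400*.64),int(540*.64)])
    # dark wood
    m=(V<115)&(S>90)&(H<15)
    for k,s,ce in comp(cv2.morphologyEx(m.astype(np.uint8),cv2.MORPH_OPEN,np.ones((3,3))),600):
        r=cv2.minAreaRect(np.argwhere(k)[:,::-1].astype(np.float32)); b=cv2.boxPoints(r)
        w=np.array([onz(c,p,.028) for p in b]); print('wood',s[4],np.round(ce),'ctr',np.round(w.mean(0),4),'sides',np.round([np.linalg.norm(w[1]-w[0]),np.linalg.norm(w[2]-w[1])],4),'dir',np.round(np.degrees(np.arctan2(*(w[1]-w[0])[[1,0]])),1))
    # black balls near press
    m=(V<50); x0,x1,y0,y1=(150,235,30,160) if n=='top' else (240,275,50,150)
    mm=np.zeros_like(m); mm[y0:y1,x0:x1]=m[y0:y1,x0:x1]
    for k,s,ce in comp(mm,20): print('ball',s,np.round(ce,1))
    # cork
    print('cork px', hsv[147,190] if n=='top' else hsv[142,220])
    # nut grey
    m=(S<45)&(V>100)
    for k,s,ce in comp(m,15):
        if s[4]<120: print('grey',s[4],np.round(ce,1),np.round(onz(c,ce,.037),4))
    x,y,w,h=(135,15,100,170) if n=='top' else (180,20,100,160)
    cv2.imwrite(f'pics/crop_{n}.png',cv2.resize(im[y:y+h,x:x+w],None,fx=3.5,fy=3.5,interpolation=cv2.INTER_CUBIC)[:,:,::-1])
a=cv2.imread('pics/crop_top.png');b=cv2.imread('pics/crop_scene.png');o=np.zeros((600,800,3),np.uint8)
o[:a.shape[0],:a.shape[1]]=a;o[:b.shape[0],400:400+b.shape[1]]=b;cv2.imwrite('pics/crops.png',o)
E
python3 m.py
```

```text
top eye [ 0.401 -0.076  0.937]
px dark plinth [97 66 47]
wood 1960 [176.  31.] ctr [0.9108 0.1955 0.028 ] sides [0.0863 0.3759] dir -7.4
wood 1260 [348.  91.] ctr [ 0.7209 -0.2981  0.028 ] sides [0.1055 0.1083] dir -91.4
wood 1981 [366. 192.] ctr [ 0.458  -0.3338  0.028 ] sides [0.2197 0.0632] dir -20.4
wood 1125 [  4. 323.] ctr [0.1315 0.6402 0.028 ] sides [0.0304 0.3458] dir -89.9
ball [181  43  11  12 112] [186.1  48.4]
ball [159  53  30  86 743] [172.7  97.1]
ball [195  98  14  14 129] [201.  104.3]
ball [150 131  13  13  38] [155.3 136.3]
ball [213 140  10  12  81] [217.6 144.7]
cork px [ 18 109 183]
grey 61 [348.6  89.6] [ 0.7211 -0.2975  0.037 ]
grey 16 [208.6  95.7] [0.7168 0.0671 0.037 ]
grey 21 [128.8 118.4] [0.6648 0.2806 0.037 ]
grey 52 [163.1 132.4] [0.6233 0.1879 0.037 ]
grey 16 [198.4 165.9] [0.5323 0.0957 0.037 ]
grey 67 [375.1 169.8] [ 0.51   -0.3552  0.037 ]
grey 119 [ 91.1 176.9] [0.5122 0.3826 0.037 ]
grey 62 [359.2 311. ] [ 0.1566 -0.3021  0.037 ]
grey 61 [270.9 341.1] [ 0.0859 -0.0798  0.037 ]
grey 60 [210.  341.5] [0.0861 0.0738 0.037 ]
scene eye [ 0.008 -0.261
[... 360 characters left out ...]
.5]
ball [259  83  16  10  26] [266.2  87.8]
ball [248 103  13  12  53] [255.  108.8]
ball [243 134   9  16  74] [246.9 139.3]
cork px [ 17 131 175]
grey 68 [256.5  78.8] [0.878  0.1541 0.037 ]
grey 60 [214.6  72.4] [0.8432 0.2963 0.037 ]
grey 19 [72.  81.6] [0.5988 0.7218 0.037 ]
grey 16 [77.2 87.4] [0.5849 0.6867 0.037 ]
grey 98 [239.5  96.5] [0.7811 0.1693 0.037 ]
grey 32 [213.9 100.3] [0.7305 0.2366 0.037 ]
grey 110 [200.7 140.5] [0.5711 0.1941 0.037 ]
grey 37 [371.4 163.6] [ 0.717  -0.2989  0.037 ]
grey 72 [252.1 231.4] [ 0.3712 -0.0765  0.037 ]
grey 50 [368.2 229.4] [ 0.5102 -0.3539  0.037 ]
grey 30 [199.1 338.4] [ 0.0743 -0.0837  0.037 ]
grey 56 [298.9 347.1] [ 0.1571 -0.3008  0.037 ]
```

View pics/crops.png

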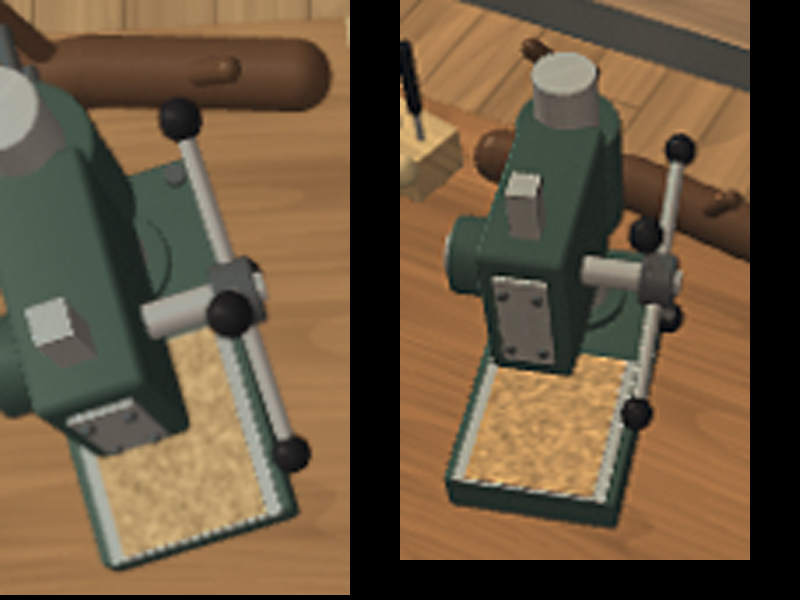

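The crops show the wheel with one spoke near upright. The balls are at top-view px (186,48), (201,104) and (218,145), and at scene px (260,62), (250,87) and (247,138). The front corners of the base are at top-view px (167,177) and (220,161), and the cork bed is clear.

```bash
cat > p.py <<'E'
from h import *
t=shot('top');s=shot('scene')
B={'back':((186.1,48.4),(259.7,62.5),170),'top':((201,104.3),(250.3,86.6),80),'front':((217.6,144.7),(247.3,138),-10)}
W={}
for k,(a,b,th) in B.items():
    W[k],e=tri(t,a,s,b); print(k,np.round(W[k],4),'gap',round(e,4))
L=onz(t,(167,177.3),.042);Rr=onz(t,(219.9,161.3),.042); print('base front',L,Rr,np.linalg.norm(L-Rr))
L2=onz(s,(180+48/3.5,20+485/3.5),.042);R2=onz(s,(180+217/3.5,20+507/3.5),.042); print(L2,R2,np.linalg.norm(L2-R2))
# fit press x,y,yaw : ball points and corners
from scipy.optimize import least_squares
def pts(v):
    x,y,a,q=v; Rz=R.from_euler('z',a).as_matrix(); o=np.array([x,y,0]); P=[]
    for k,(u1,u2,th) in B.items():
        th=np.radians(th)-q+0.004; p=o+Rz@[.023-.105*np.cos(th),-.092,.2+.105*np.sin(th)]; P+=[(t,u1,p),(s,u2,p)]
    for yy,u1,u2 in((.075,(167,177.3),(180+48/3.5,20+485/3.5)),(-.075,(219.9,161.3),(180+217/3.5,20+507/3.5))):
        p=o+Rz@[-.085,yy,.042]; P+=[(t,u1,p),(s,u2,p)]
    return np.array([proj(c,p)-u for c,u,p in P])
r=least_squares(lambda v:pts(v).ravel(),[.65,.15,.3,0],loss='soft_l1');print(np.round(r.x,4),np.degrees(r.x[2]));print(np.round(pts(r.x),1).tolist())
E
python3 p.py
```

```text
back [0.7444 0.0798 0.2476] gap 0.0018
top [0.6088 0.0409 0.298 ] gap 0.0021
front [0.5613 0.0292 0.1563] gap 0.0003
base front [0.50448495 0.17662359 0.042     ] [0.54170496 0.03915103 0.042     ] 0.14242202591643294
[0.50229623 0.17760361 0.042     ] [0.5440579  0.04023664 0.042     ] 0.14357479185955963
[0.6055 0.1355 0.2841 0.2691] 16.277497917040066
[[-0.3, 0.8], [0.2, 0.7], [-0.3, -0.1], [0.7, 0.4], [1.0, -0.3], [1.0, 0.3], [-2.7, 0.7], [-1.7, -0.9], [-0.2, -1.2], [0.3, -0.1]]
```

```bash
python3 - <<'E'
from h import *
s=env.sense();print(np.round(R.from_rotvec(s['orientation']).as_matrix(),3))
c=vision.camera('wrist');print(np.round(c['mount'],3),np.round(c['mtx'],0),c['k1'])
E
```

```text
[[-0.941  0.337 -0.   ]
 [ 0.337  0.941 -0.   ]
 [ 0.    -0.    -1.   ]]
[[ 0.     0.963  0.269  0.068]
 [ 1.    -0.    -0.     0.001]
 [-0.     0.269 -0.963 -0.143]
 [ 0.     0.     0.     1.   ]] [[275.   0. 255.]
 [  0. 275. 189.]
 [  0.   0.   1.]] -0.027017036201201255
```

Emit:
play_rows(
  series=[
    [[0.356,-0.569,0.027,0.4,100],[0.356,-0.569,0.027,0.4,100],[0.356,-0.569,0.027,0.4,100],[0.356,-0.569,0.027,0.4,100],[0.356,-0.569,0.027,0.4,100],[0.356,-0.569,0.027,0.4,100],[0.356,-0.569,0.027,0.4,100],[0.356,-0.569,0.027,0.4,100],[0.356,-0.569,0.027,0.4,100],[0.356,-0.569,0.027,0.4,100]],
  ],
  squeeze=80,
)

```text
time_s: 1.18
eef_pos: [0.3974, 0.1784, 0.2477]
orientation: [-0.446, 3.109, 0.0]
force: [0.9, 0.5, -0.0]
opening: 0.0858
finger_force: 0.0
```

Emit:
play_rows(
  series=[
    [[0.073,-0.116,0,0,100],[0.073,-0.116,0,0,100],[0.073,-0.116,0,0,100],[0.073,-0.116,0,0,100],[0.073,-0.116,0,0,100],[0.073,-0.116,0,0,100],[0.073,-0.116,0,0,100],[0.073,-0.116,0,0,100],[0.073,-0.116,0,0,100],[0.073,-0.116,0,0,100]],
  ],
)

```text
time_s: 2.02
eef_pos: [0.4514, 0.0938, 0.2474]
orientation: [-0.447, 3.109, -0.0]
force: [0.1, 0.3, -0.3]
opening: 0.0857
finger_force: 0.0
```

```bash
cat > bed.py <<'E'
from h import *
print(np.round(env.sense()['eef_pos'],4),np.round(R.from_rotvec(env.sense()['orientation']).as_matrix(),3)[:2,:2].tolist())
c=shot('wrist','w1.png'); im=c['color']; hsv=cv2.cvtColor(im,cv2.COLOR_RGB2HSV)
H,S,V=[hsv[:,:,i].astype(int) for i in range(3)]
for z,p in((.048,(-.083,.055)),(.048,(-.083,-.055)),(.042,(-.085,.075)),(.042,(-.085,-.075)),(.048,(-.03,.055)),(.048,(-.03,-.055))):
    a=np.radians(16.3); w=[.6055+p[0]*np.cos(a)-p[1]*np.sin(a),.1355+p[0]*np.sin(a)+p[1]*np.cos(a),z]; print(p,np.round(proj(c,w),1))
E
python3 bed.py
```

```text
[0.4514 0.0938 0.2474] [[-0.96, -0.282], [-0.282, 0.96]]
(-0.083, 0.055) [293.4 224.3]
(-0.083, -0.055) [211.3 224.3]
(-0.085, 0.075) [307.6 221.2]
(-0.085, -0.075) [197.3 221.1]
(-0.03, 0.055) [291.9 259.6]
(-0.03, -0.055) [213.  259.5]
```

View pics/w1.png

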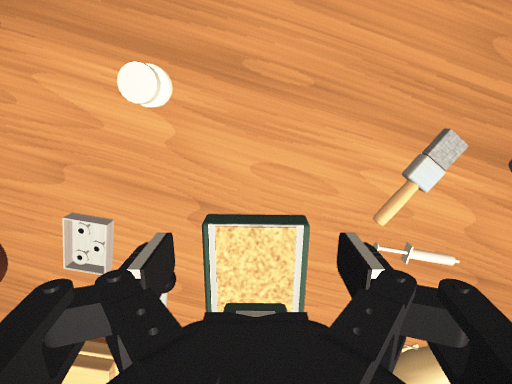

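The wrist view shows the bed straight ahead. The base spans about px 203–308 and the front edge is level at row 214–224, so the yaw is right. I'll read the edges by colour.

```bash
python3 - <<'E'
from h import *
c=shot('wrist'); im=c['color'].astype(int)
for r in (240,255): print(r,[tuple(im[r,x]) for x in list(range(199,222))],'|',[tuple(im[r,x]) for x in range(292,314)])
print([ (y,tuple(im[y,255])) for y in range(210,232)])
E
```

```text
240 [(np.int64(229), np.int64(150), np.int64(84)), (np.int64(233), np.int64(159), np.int64(94)), (np.int64(241), np.int64(159), np.int64(94)), (np.int64(135), np.int64(93), np.int64(55)), (np.int64(43), np.int64(58), np.int64(52)), (np.int64(59), np.int64(79), np.int64(65)), (np.int64(84), np.int64(108), np.int64(85)), (np.int64(79), np.int64(103), np.int64(85)), (np.int64(76), np.int64(99), np.int64(81)), (np.int64(55), np.int64(69), np.int64(54)), (np.int64(252), np.int64(246), np.int64(234)), (np.int64(241), np.int64(237), np.int64(223)), (np.int64(237), np.int64(232), np.int64(218)), (np.int64(239), np.int64(236), np.int64(226)), (np.int64(240), np.int64(236), np.int64(225)), (np.int64(243), np.int64(240), np.int64(231)), (np.int64(201), np.int64(192), np.int64(175)), (np.int64(251), np.int64(211), np.int64(126)), (np.int64(251), np.int64(217), np.int64(136)), (np.int64(252), np.int64(226), np.int64(145)), (np.int64(254), np.int64(235), np.int64(158)), (np.int64(255), np.int64(241), np.int64(166)), (np.int64(255), np.int64(241), np.int64(166))] | [(np.int64(243), np.int64(201), n
[... 3531 characters left out ...]
p.int64(39))), (219, (np.int64(35), np.int64(47), np.int64(37))), (220, (np.int64(42), np.int64(52), np.int64(47))), (221, (np.int64(42), np.int64(55), np.int64(48))), (222, (np.int64(41), np.int64(51), np.int64(44))), (223, (np.int64(58), np.int64(64), np.int64(57))), (224, (np.int64(156), np.int64(148), np.int64(130))), (225, (np.int64(224), np.int64(211), np.int64(192))), (226, (np.int64(202), np.int64(181), np.int64(153))), (227, (np.int64(213), np.int64(149), np.int64(85))), (228, (np.int64(250), np.int64(213), np.int64(134))), (229, (np.int64(249), np.int64(212), np.int64(134))), (230, (np.int64(248), np.int64(212), np.int64(133))), (231, (np.int64(249), np.int64(212), np.int64(133)))]
```

```bash
cat > cork.py <<'E'
from h import *
a=np.radians(16.3); ex=np.array([np.cos(a),np.sin(a)]); ey=np.array([-np.sin(a),np.cos(a)])
o=np.array([.6055,.1355])
for n in ('top','scene','wrist'):
    c=shot(n); hsv=cv2.cvtColor(c['color'],cv2.COLOR_RGB2HSV).astype(int)
    m=((hsv[:,:,1]>70)&(hsv[:,:,0]>13)&(hsv[:,:,2]>110)).astype(np.uint8)
    u=proj(c,[*(o-.06*ex),.048]).astype(int)
    # keep pixels whose bed-plane position is near the bed
    yy,xx=np.mgrid[max(0,u[1]-60):u[1]+60,u[0]-70:u[0]+70]
    W=np.array([onz(c,p,.048)[:2] for p in np.c_[xx.ravel(),yy.ravel()]])-o; X=W@ex; Y=W@ey; mm=m[yy,xx].ravel()>0
    res=[]
    for x0 in np.arange(-.074,-.035,.004):
        k=(abs(X-x0)<.002)&(abs(Y)<.064)&mm
        if k.sum()>5: res.append((x0,Y[k].min(),Y[k].max()))
    res=np.array(res); f=[X[(abs(Y-y0)<.004)&mm&(X>-.1)&(X<-.06)].min() for y0 in np.arange(-.04,.041,.01)]
    print(n,np.round(res[:,1:].T*1000,1).tolist(),'mid',round(res[:,1:].mean()*1000,1),'front',np.round(np.array(f)*1000,1))
E
python3 cork.py
```

```text
Traceback (most recent call last):
  File "cork.py", line 15, in <module>
    res=np.array(res); f=[X[(abs(Y-y0)<.004)&mm&(X>-.1)&(X<-.06)].min() for y0 in np.arange(-.04,.041,.01)]
                          ~~~~~~~~~~~~~~~~~~~~~~~~~~~~~~~~~~~~~~~~~~~^^
ValueError: zero-size array to reduction operation minimum which has no identity
```

Emit:
play_rows(
  series=[
    [[-0.04,-0.55,0,-0.41,100],[-0.04,-0.55,0,-0.41,100],[-0.04,-0.55,0,-0.41,100],[-0.04,-0.55,0,-0.41,100],[-0.04,-0.55,0,-0.41,100],[-0.04,-0.55,0,-0.41,100],[-0.04,-0.55,0,-0.41,100],[-0.04,-0.55,-0.03,-0.41,100],[-0.04,-0.55,-0.08,-0.41,100],[-0.04,-0.55,-0.08,-0.41,100]],
  ],
)

```text
time_s: 3.0
eef_pos: [0.422, -0.3105, 0.1944]
orientation: [0.562, 3.089, -0.002]
force: [1.2, -0.9, -0.1]
opening: 0.0855
finger_force: 0.0
```

```bash
sed -i "s/('top','scene','wrist')/('top','scene')/" cork.py; python3 cork.py; python3 - <<'E'
from h import *
s=env.sense();print(np.round(s['eef_pos'],4),np.degrees(np.arctan2(*R.from_rotvec(s['orientation']).as_matrix()[[1,0],1])))
c=shot('wrist','w2.png'); hsv=cv2.cvtColor(c['color'],cv2.COLOR_RGB2HSV).astype(int)
print(proj(c,[.457,-.3335,.028]),proj(c,[.51,-.354,.037]))
m=((hsv[:,:,2]<175)&(hsv[:,:,1]>90)&((hsv[:,:,0]<14))).astype(np.uint8)
u=proj(c,[.457,-.3335,.028]); print(hsv[int(u[1]),int(u[0])])
n,l,st,ce=cv2.connectedComponentsWithStats(m); 
for i in range(1,n):
    if st[i][4]>800:
        b=cv2.boxPoints(cv2.minAreaRect(np.argwhere(l==i)[:,::-1].astype(np.float32))); w=np.array([onz(c,p,.028) for p in b]); d=w[1]-w[0];e=w[2]-w[1]
        print(st[i],np.round(b).tolist(),w.mean(0).round(4),np.linalg.norm(d),np.linalg.norm(e),np.degrees(np.arctan2(d[1],d[0])),np.degrees(np.arctan2(e[1],e[0])))
E
```

```text
top [[-51.0, -51.8, -52.5, -51.6, -52.4, -51.4, -53.0, -51.3, -52.8, -51.1], [55.1, 53.6, 55.3, 53.9, 54.9, 54.1, 55.1, 54.4, 53.7, 54.7]] mid 1.3 front [ -99.6  -99.8  -99.8  -99.9 -100.   -99.2  -99.3  -99.4  -99.5]
scene [[-63.4, -62.8, -62.2, -63.7, -63.1, -62.4, -61.8, -61.1, -63.4, -62.7], [62.0, 54.1, 63.7, 58.7, 62.5, 63.4, 62.2, 63.0, 63.9, 61.8]] mid -0.6 front [-92.8 -90.8 -96.1 -93.6 -98.4 -94.  -98.4 -96.4 -98.3]
[ 0.4204 -0.3111  0.1905] 69.17656364621682
[247.86862877 210.70892579] [247.75897101 257.87364092]
[ 10 151 135]
[ 220  117   56  176 8643] [[220.0, 117.0], [275.0, 117.0], [275.0, 292.0], [220.0, 292.0]] [ 0.4588 -0.3347  0.028 ] 0.059176824165825634 0.21786534568406468 69.16627347161818 -19.718764318119643
```

View pics/w2.png

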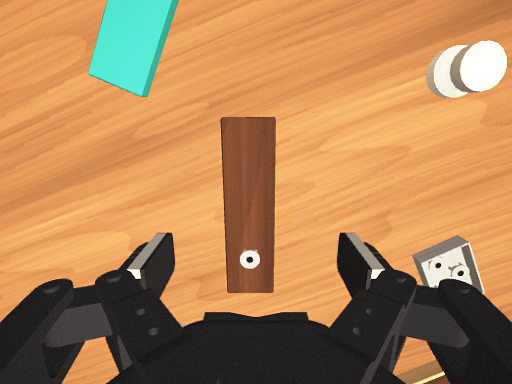

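The wrist view shows the dark plinth at px (248,205), with its nut at (250,259). It measures 218 x 59 mm, so this is the right part. I'll go down in two steps.

Emit:
play_rows(
  series=[
    [[0.002,-0.01,-0.04,0,100],[0.002,-0.01,-0.08,0,100],[0.002,-0.01,-0.12,0,100],[0.002,-0.01,-0.16,0,100],[0.002,-0.01,-0.16,0,100],[0.002,-0.01,-0.16,0,100],[0.002,-0.01,-0.16,0,100],[0.002,-0.01,-0.16,0,100],[0.002,-0.01,-0.16,0,100],[0.002,-0.01,-0.16,0,100]],
  ],
)

```text
time_s: 3.98
eef_pos: [0.4243, -0.316, 0.0758]
orientation: [0.561, 3.089, -0.002]
force: [0.7, 0.2, -0.3]
opening: 0.0851
finger_force: 0.0
```

Emit:
play_rows(
  series=[
    [[-0.001,-0.007,-0.04,0,100],[-0.001,-0.007,-0.07,0,100],[-0.001,-0.007,-0.097,0,100],[-0.001,-0.007,-0.097,0,100],[-0.001,-0.007,-0.097,0,100],[-0.001,-0.007,-0.097,0,45],[-0.001,-0.007,-0.097,0,45],[-0.001,-0.007,-0.097,0,45],[-0.001,-0.007,-0.097,0,45],[-0.001,-0.007,-0.097,0,45]],
  ],
  squeeze=80,
)

```text
time_s: 4.82
eef_pos: [0.4239, -0.3216, 0.0037]
orientation: [0.561, 3.089, -0.002]
force: [-2.2, 2.4, 10.2]
opening: 0.0582
finger_force: 86.9
```

Emit:
play_rows(
  series=[
    [[0,0,0.03,0,45],[0,0,0.07,0,45],[0,0,0.11,0,45],[0,0,0.15,0,45],[0,0.02,0.18,0.03,45],[0,0.06,0.2,0.08,45],[0,0.1,0.2,0.13,45],[0,0.14,0.2,0.18,45],[0,0.18,0.2,0.23,45],[0,0.22,0.2,0.28,45]],
  ],
  squeeze=100,
)

```text
time_s: 5.65
eef_pos: [0.4228, -0.1546, 0.1526]
orientation: [-0.132, 3.138, -0.001]
force: [1.2, -0.7, -2.6]
opening: 0.0576
finger_force: 110.4
```

Emit:
play_rows(
  series=[
    [[-0.005,0.04,0,0.04,45],[-0.005,0.08,0,0.08,45],[-0.005,0.12,0,0.12,45],[-0.005,0.16,0,0.132,45],[-0.005,0.2,0,0.132,45],[-0.005,0.24,0,0.132,45],[-0.005,0.28,0,0.132,45],[-0.005,0.31,0,0.132,45],[-0.005,0.32,0,0.132,45],[-0.005,0.32,0,0.132,45]],
  ],
)

```text
time_s: 6.48
eef_pos: [0.4192, 0.0853, 0.1523]
orientation: [-0.454, 3.108, 0.0]
force: [0.1, -0.6, -2.9]
opening: 0.0579
finger_force: 110.6
```

```bash
python3 - <<'E'
from h import *
s=env.sense();print(np.round(s['eef_pos'],4),np.degrees(np.arctan2(*R.from_rotvec(s['orientation']).as_matrix()[[1,0],1])),s['opening'],s['finger_force'])
a=shot('scene')['color'][50:300,130:430]; w=shot('wrist')['color']
o=np.zeros((384,800,3),np.uint8); o[:,:460]=w[:,26:486]; o[:283,460:]=cv2.resize(a,(340,283)); cv2.imwrite('pics/c3.png',o[:,:,::-1])
E
```

```text
[0.4192 0.0853 0.1523] 106.62048930663282 0.057861792751621864 110.57168841362
```

View pics/c3.png

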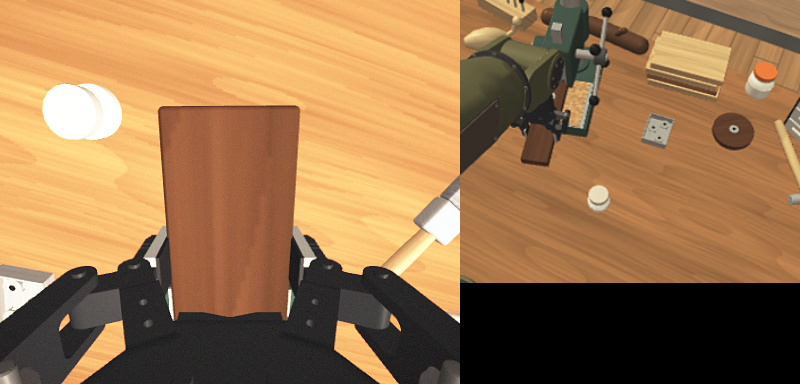

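The plinth is held level, and its front end at px (230,105) is square in the hand. The press bed ahead is clear, so I lower and insert.

Emit:
play_rows(
  series=[
    [[0,0,-0.04,-0.003,45],[0,0,-0.08,-0.003,45],[0,0,-0.114,-0.003,45],[0,0,-0.114,-0.003,45],[0.02,0.006,-0.114,-0.003,45],[0.045,0.012,-0.114,-0.003,45],[0.07,0.019,-0.114,-0.003,45],[0.095,0.025,-0.114,-0.003,45],[0.12,0.032,-0.114,-0.003,45],[0.129,0.0345,-0.114,-0.003,45]],
  ],
)

```text
time_s: 7.42
eef_pos: [0.5186, 0.1095, 0.068]
orientation: [-0.441, 3.108, -0.0]
force: [-0.0, -0.2, -2.3]
opening: 0.0578
finger_force: 110.5
```

Emit:
play_rows(
  series=[
    [[0,0,0,0,45],[0,0,0,0,45],[0,0,0,0,45],[0,0,0,0,45],[0,0,0,0,45],[0,0,0,0,45],[0,0,0,0,45],[0,0,0,0,45],[0,0,0,0,45],[0,0,0,0,45]],
  ],
)

```text
time_s: 8.25
eef_pos: [0.5161, 0.1099, 0.0662]
orientation: [0.443, -3.11, -0.0]
force: [0.6, -0.1, -2.4]
opening: 0.058
finger_force: 110.5
```

```bash
cat > g.py <<'E'
from h import *
s=env.sense();print(np.round(s['eef_pos'],4),np.degrees(np.arctan2(*R.from_rotvec(s['orientation']).as_matrix()[[1,0],1])))
w=shot('wrist')['color']; a=shot('scene')['color'][40:190,180:330];t=shot('top')['color'][20:240,110:260]
o=np.zeros((600,800,3),np.uint8); o[:384,:512]=w; o[384:584,:200]=cv2.resize(a,(200,200)); o[:422,512:800]=cv2.resize(t,(288,422)); 
import sys
cv2.imwrite('pics/'+sys.argv[1],o[:,:,::-1])
E
python3 g.py c4.png
```

```text
[0.5161 0.1099 0.0662] 106.2144126342282
```

View pics/c4.png

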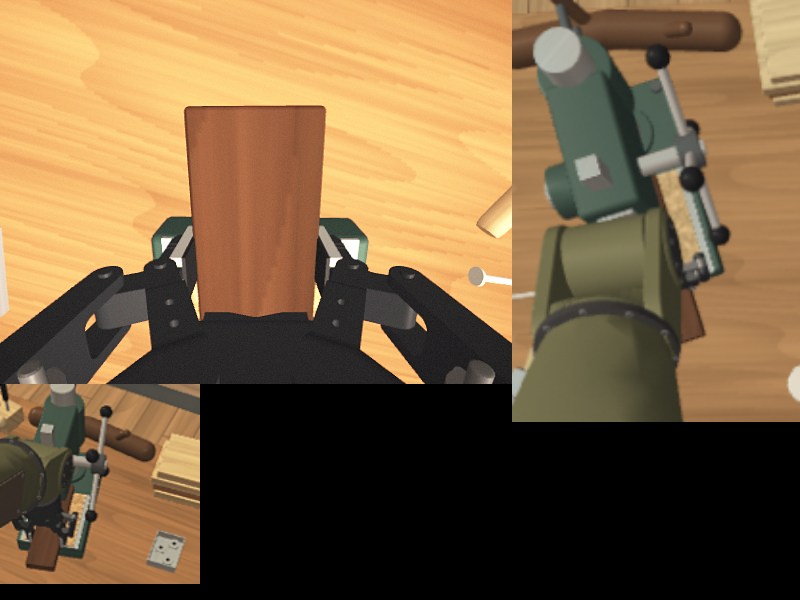

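The wrist view shows the plinth centre at px col 256 and the base centre at col 260 (152–368). The plinth therefore has to go about 3 mm further to press +y. I'll check x with the base's front edge.

```bash
python3 - <<'E'
from h import *
c=shot('wrist'); im=c['color'].astype(int)
a=np.radians(16.3);ex=np.array([np.cos(a),np.sin(a)]);ey=np.array([-ex[1],ex[0]]);o=np.array([.6049,.1374])
for y in (-.057,.057):
    for x,z in ((-.085,0),(-.085,.042),(-.083,.048)): print(y,x,z,proj(c,[*(o+x*ex+y*ey),z]).round(1))
for col in (175,345): print(col,[(r,*map(int,im[r,col])) for r in range(208,246,1)])
print([(k,*map(int,im[228,k])) for k in list(range(146,160))+list(range(184,196))+list(range(316,328))+list(range(360,374))])
E
```

```text
-0.057 -0.085 0 [185.7 210.3]
-0.057 -0.085 0.042 [170.2 232.1]
-0.057 -0.083 0.048 [167.7 238.9]
0.057 -0.085 0 [327.  210.1]
0.057 -0.085 0.042 [342.9 231.9]
0.057 -0.083 0.048 [345.5 238.7]
175 [(208, 244, 178, 105), (209, 247, 184, 111), (210, 248, 185, 111), (211, 248, 189, 114), (212, 248, 190, 113), (213, 248, 191, 117), (214, 250, 188, 113), (215, 249, 184, 106), (216, 187, 129, 81), (217, 41, 61, 55), (218, 53, 66, 58), (219, 53, 65, 58), (220, 53, 66, 56), (221, 51, 64, 57), (222, 53, 68, 57), (223, 53, 67, 57), (224, 57, 69, 60), (225, 54, 71, 59), (226, 54, 71, 55), (227, 49, 65, 55), (228, 55, 67, 57), (229, 58, 72, 63), (230, 57, 72, 61), (231, 56, 65, 59), (232, 58, 72, 62), (233, 57, 72, 62), (234, 61, 79, 64), (235, 77, 94, 80), (236, 60, 72, 61), (237, 41, 39, 41), (238, 45, 43, 42), (239, 41, 40, 39), (240, 43, 40, 42), (241, 43, 40, 40), (242, 42, 39, 41), (243, 59, 59, 56), (244, 56, 56, 55), (245, 43, 41, 38)]
345 [(208, 252, 201, 120), (209, 252, 203, 122), (210, 252, 203, 123), (211, 252, 202, 119), (212, 252, 202, 124), (213, 251, 199, 122), (214, 251, 196, 1
[... 1038 characters left out ...]
9, 182, 170, 154), (190, 183, 171, 156), (191, 187, 176, 159), (192, 124, 104, 88), (193, 102, 58, 37), (194, 132, 73, 49), (195, 158, 94, 64), (316, 141, 84, 55), (317, 144, 90, 58), (318, 144, 93, 69), (319, 161, 144, 127), (320, 186, 177, 160), (321, 183, 173, 154), (322, 177, 163, 149), (323, 186, 173, 156), (324, 174, 163, 145), (325, 73, 83, 70), (326, 44, 60, 50), (327, 49, 64, 52), (360, 253, 185, 109), (361, 255, 202, 122), (362, 252, 198, 119), (363, 252, 199, 121), (364, 252, 202, 122), (365, 251, 199, 119), (366, 251, 200, 122), (367, 251, 197, 117), (368, 251, 199, 118), (369, 251, 198, 122), (370, 251, 199, 121), (371, 251, 197, 119), (372, 251, 200, 124), (373, 251, 202, 124)]
```

```bash
python3 - <<'E'
from h import *
c=shot('wrist'); im=c['color'].astype(int)
a=np.radians(16.3);ex=np.array([np.cos(a),np.sin(a)]);ey=np.array([-ex[1],ex[0]]);o=np.array([.6049,.1374])
f=lambda uv,z:(lambda w:np.round([w@ex*1000,w@ey*1000],1))(onz(c,uv,z)[:2]-o)
print('rows',[(r,int(im[r,255,0])) for r in range(98,114)],'cols@140',[k for k in range(150,360) if im[140,k].sum()<330][::200],)
print('plinth front',f((255,106),.0905),'expected -162(.. nut at 0)'); 
print('plate front R',f((345,238.5),.048),' base top front',f((345,234.5),.042),'base bottom',f((345,217.7),0))
print('tcp',(env.sense()['eef_pos'][:2]-o)@ex,(env.sense()['eef_pos'][:2]-o)@ey)
m=im[130:200].sum(2)<400
for r in (120,150,180,228):
    row=im[r,150:370]; k=np.where((row[:,0]-row[:,2]<115)&(row[:,0]<200)&(row[:,0]-row[:,2]>35))[0]+150; print(r,k.min(),k.max(),f((k.min(),r),.0905),f((k.max()+1,r),.0905))
E
```

```text
rows [(98, 254), (99, 254), (100, 254), (101, 254), (102, 254), (103, 254), (104, 255), (105, 240), (106, 101), (107, 141), (108, 148), (109, 158), (110, 167), (111, 169), (112, 170), (113, 167)] cols@140 [186]
plinth front [-163.5   -0.8] expected -162(.. nut at 0)
plate front R [-83.1  56.7]  base top front [-83.1  58.6] base bottom [-78.4  72.2]
tcp -0.09298205910894838 -0.0014556375243859941
120 185 324 [-158.   -30.1] [-157.9   28.4]
150 187 322 [-145.4  -30.1] [-145.4   28.4]
180 189 321 [-132.2  -30.1] [-132.1   28.8]
228 158 359 [-109.2  -46.2] [-109.    48.1]
```

Emit:
play_rows(
  series=[
    [[-0.001,0.003,0,0,45],[-0.001,0.003,-0.005,0,45],[-0.001,0.003,-0.01,0,45],[-0.001,0.003,-0.014,0,45],[-0.001,0.003,-0.017,0,45],[-0.001,0.003,-0.0195,0,45],[-0.001,0.003,-0.0195,0,45],[-0.001,0.003,-0.0195,0,45],[-0.001,0.003,-0.0195,0,45],[-0.001,0.003,-0.0195,0,45]],
  ],
)

```text
time_s: 9.33
eef_pos: [0.5155, 0.1122, 0.0519]
orientation: [-0.443, 3.11, -0.0]
force: [-3.4, -0.9, 5.0]
opening: 0.0581
finger_force: 111.3
```

Emit:
play_rows(
  series=[
    [[0,0,0,0,55],[0,0,0,0,70],[0,0,0,0,80],[0,0,0,0,90],[0,0,0,0,100],[0,0,0,0,100],[0,0,0,0,100],[0,0,0,0,100],[0,0,0,0,100],[0,0,0,0,100]],
  ],
)

```text
time_s: 10.17
eef_pos: [0.5154, 0.1122, 0.0516]
orientation: [-0.443, 3.11, 0.0]
force: [0.1, -0.1, -0.1]
opening: 0.0853
finger_force: 0.0
```

```bash
cat > rel.py <<'E'
from h import *
c=shot('wrist'); im=c['color'].astype(int)
a=np.radians(16.3);ex=np.array([np.cos(a),np.sin(a)]);ey=np.array([-ex[1],ex[0]]);o=np.array([.6049,.1374])
f=lambda uv,z:(lambda w:np.round([w@ex*1000,w@ey*1000],1))(onz(c,uv,z)[:2]-o)
s=env.sense();print(s['finger_force'],s['eef_pos'].round(4))
wood=(im[:,:,0]-im[:,:,2]<115)&(im[:,:,0]<200)&(im[:,:,0]-im[:,:,2]>30)&(im[:,:,0]>60)
col=np.where(wood[60:330,255])[0]+60; print('front',f((255,col.min()),.076))
for r in (130,160,190,215,225,235,245):
    k=np.where(wood[r,150:370])[0]+150
    g=np.where((im[r,100:420,1]>im[r,100:420,0])&(im[r,100:420,0]<140))[0]+100
    print(r,'wood',(f((k.min(),r),.076)[1]+f((k.max()+1,r),.076)[1])/2,f((k.min(),r),.076),f((k.max()+1,r),.076),'green',(g.min(),g.max()) if len(g) else '', [f((g.min(),r),.042)[1],f((g.max()+1,r),.042)[1]] if len(g) else '')
cv2.imwrite('pics/c5.png',c['color'][:,:,::-1])
E
python3 rel.py
```

```text
0.0 [0.5154 0.1122 0.0516]
front [-163.6    1.5]
130 wood 1.5 [-154.  -28.] [-153.9   31. ] green  
160 wood 1.5 [-141.2  -28. ] [-141.1   31. ] green  
190 wood 1.6499999999999986 [-127.7  -27.6] [-127.6   30.9] green  
215 wood 1.6500000000000004 [-115.8  -27.9] [-115.7   31.2] green  
225 wood 1.4499999999999993 [-110.8  -43.6] [-110.7   46.5] green (np.int64(159), np.int64(333)) [np.float64(-56.1), np.float64(48.6)]
235 wood 1.8999999999999986 [-105.8  -27.6] [-105.7   31.4] green (np.int64(150), np.int64(360)) [np.float64(-62.2), np.float64(65.5)]
245 wood 2.6000000000000014 [-100.5  -48. ] [-100.4   53.2] green (np.int64(142), np.int64(369)) [np.float64(-67.9), np.float64(71.8)]
```

View pics/c5.png

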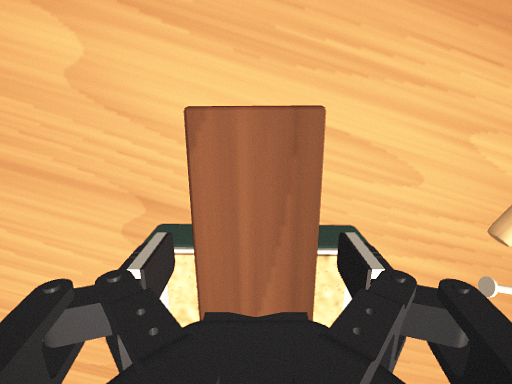

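The plinth lies straight. Its centre line is at +1.5 mm, the base centre at about +1.8 mm, and its front end is 82 mm ahead of the bed front as required. I now rise and go to the wheel with the fingers shut.

Emit:
play_rows(
  series=[
    [[0,0,0.03,0,100],[0,0,0.08,0,100],[0,0,0.13,0,100],[0,0,0.18,0,0],[0,0,0.23,0,0],[0,0,0.28,0,0],[0,0,0.33,0,0],[0,0,0.384,0,0],[0.02,-0.01,0.384,0,0],[0.05,-0.02,0.384,0,0]],
  ],
  squeeze=60,
)

```text
time_s: 11.05
eef_pos: [0.553, 0.0974, 0.3431]
orientation: [-0.444, 3.104, -0.0]
force: [0.6, -0.0, -0.9]
opening: 0.0006
finger_force: 0.0
```

Emit:
play_rows(
  series=[
    [[0.04,-0.02,0,0,0],[0.08,-0.04,0,0,0],[0.12,-0.058,0,0,0],[0.12,-0.058,0,0,0],[0.12,-0.058,0,0,0],[0.12,-0.058,0,0,0],[0.12,-0.058,0,0,0],[0.12,-0.058,0,0,0],[0.12,-0.058,0,0,0],[0.12,-0.058,0,0,0]],
  ],
)

```text
time_s: 11.88
eef_pos: [0.6425, 0.054, 0.3402]
orientation: [-0.444, 3.109, -0.0]
force: [-0.3, -0.7, -0.3]
opening: -0.0002
finger_force: 0.0
```

```bash
cat > wh.py <<'E'
from h import *
import sys
a=np.radians(16.3);ex=np.array([np.cos(a),np.sin(a)]);ey=np.array([-ex[1],ex[0]]);hub=np.array([.6525,.056])
s=env.sense();p=s['eef_pos'];d=p[:2]-hub
print('front %.1f lat %.1f z %.1f'%(-d@ex*1000,d@ey*1000,p[2]*1000),'F',np.round(s['force'],1),'op',round(s['opening'],4),'t',s['time_s'])
n=0
for t in map(float,sys.argv[1:]):  # spoke angles -> shift (normalised) from here
    th=np.radians(t); f=.084*np.cos(th)-.0055*np.sin(th)-.011; z=.2+.084*np.sin(th)+.0055*np.cos(th)
    w=np.r_[hub-f*ex,z]-p; print(t,np.round(w/.75,3).tolist())
E
python3 wh.py 75 65 55 45 35 25 15 5 -4
```

```text
front 10.2 lat 0.9 z 340.2 F [-0.3 -0.7 -0.3] op -0.0002 t 11.8833
75.0 [0.006, 0.001, -0.077]
65.0 [-0.012, -0.005, -0.082]
55.0 [-0.028, -0.01, -0.091]
45.0 [-0.044, -0.014, -0.103]
35.0 [-0.057, -0.018, -0.117]
25.0 [-0.067, -0.021, -0.133]
15.0 [-0.075, -0.023, -0.151]
5.0 [-0.079, -0.024, -0.17]
-4.0 [-0.08, -0.025, -0.187]
```

Emit:
play_rows(
  series=[
    [[0.006,0.001,-0.05,0,0],[0.006,0.001,-0.077,0,0],[-0.012,-0.005,-0.082,0,0],[-0.028,-0.01,-0.091,0,0],[-0.044,-0.014,-0.103,0,0],[-0.057,-0.018,-0.117,0,0],[-0.067,-0.021,-0.133,0,0],[-0.067,-0.021,-0.133,0,0],[-0.067,-0.021,-0.133,0,0],[-0.067,-0.021,-0.133,0,0]],
  ],
)

```text
time_s: 12.72
eef_pos: [0.5931, 0.038, 0.2407]
orientation: [-0.443, 3.109, -0.0]
force: [-0.3, 0.7, -0.6]
opening: 0.0001
finger_force: 0.0
```

```bash
python3 wh.py 15 5 -4; python3 g.py c6.png
```

```text
front 62.1 lat -0.6 z 240.7 F [-0.3  0.7 -0.6] op 0.0001 t 12.7167
15.0 [-0.009, -0.002, -0.018]
5.0 [-0.013, -0.003, -0.037]
-4.0 [-0.014, -0.003, -0.055]
[0.5931 0.038  0.2407] 106.21708693085088
```

View pics/c6.png

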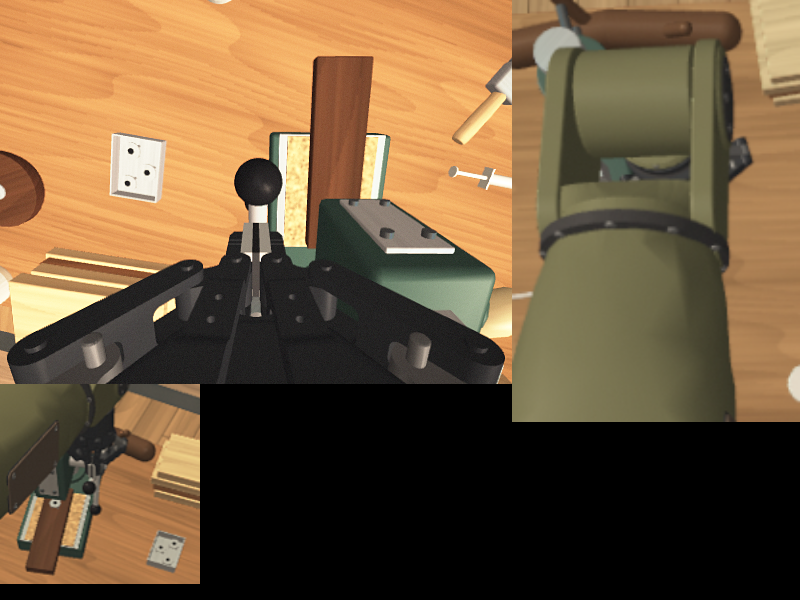

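The wrist view shows the finger bearing on the spoke, with its ball ahead at px (258,182). The plinth lies undisturbed on the bed. In the scene view the nut shows just below the head, so I measure it there.

```bash
python3 - <<'E'
from h import *
c=shot('scene');im=c['color'].astype(int);hsv=cv2.cvtColor(c['color'],cv2.COLOR_RGB2HSV).astype(int)
a=np.radians(16.3);ex=np.array([np.cos(a),np.sin(a)]);ey=np.array([-ex[1],ex[0]])
for o in ([.6044,.1391],[.6055,.1355]): print('expected',proj(c,[*o,.085]).round(1))
u=proj(c,[.6044,.1391,.085]).astype(int); x0,y0=u-14
p=im[y0:y0+28,x0:x0+28]; m=((p.max(2)-p.min(2)<45)&(p.max(2)>110)).astype(np.uint8)
n,l,s,ce=cv2.connectedComponentsWithStats(m)
for i in range(1,n):
    if s[i][4]>5: uv=ce[i]+[x0,y0]; w=onz(c,uv,.085)[:2]; d=w-[.6044,.1391]; print(s[i],uv.round(1),w.round(4),'dx',round(d@ex*1000,1),'dy',round(d@ey*1000,1))
cv2.imwrite('pics/nut.png',cv2.resize(im[y0-22:y0+50,x0-30:x0+60].astype(np.uint8),None,fx=7,fy=7,interpolation=cv2.INTER_CUBIC)[:,:,::-1])
E
```

```text
expected [220.7 129. ]
expected [222.  129.2]
[7 6 6 2 6] [215.5 121.8] [0.6214 0.1659] dx 23.9 dy 20.9
[0 9 2 5 7] [206.3 125.6] [0.5973 0.1836] dx 5.7 dy 44.7
[11 11  9  7 39] [220.9 129.2] [0.6041 0.1384] dx -0.4 dy -0.6
```

View pics/nut.png

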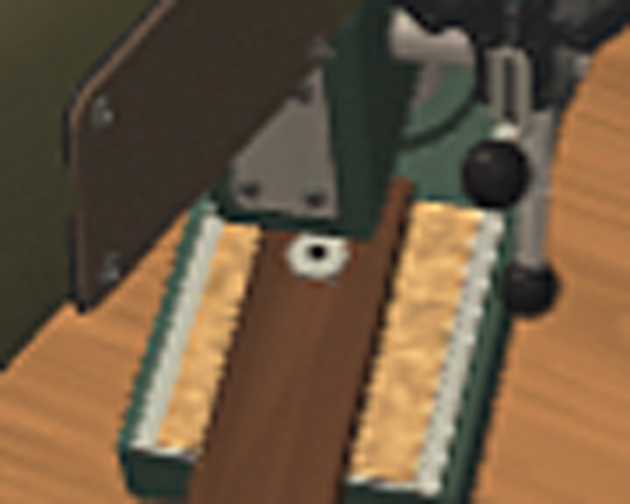

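The nut is 0.4 mm in x and 0.6 mm in y off the estimated ram axis, so it is well centred. I carry on with the stroke, then lift.

Emit:
play_rows(
  series=[
    [[-0.009,-0.002,-0.018,0,0],[-0.013,-0.003,-0.037,0,0],[-0.014,-0.003,-0.055,0,0],[-0.014,-0.003,-0.055,0,0],[-0.014,-0.003,-0.02,0,0],[-0.014,-0.003,0.03,0,0],[-0.014,-0.003,0.08,0,0],[-0.014,-0.003,0.13,0,0],[-0.014,-0.003,0.13,0,0],[-0.014,-0.003,0.13,0,0]],
  ],
)

```text
time_s: 13.75
eef_pos: [0.5826, 0.0357, 0.3403]
orientation: [-0.442, 3.106, -0.001]
force: [-0.1, 0.4, -0.5]
opening: 0.0002
finger_force: 0.0
```

```bash
python3 wh.py 92 85 75 65 55 45 35 25 15 5 -4; python3 - <<'E'
from h import *
a=np.radians(16.3);ex=np.array([np.cos(a),np.sin(a)]);hub=np.array([.6525,.056]);p=env.sense()['eef_pos'];print('f-26',((hub+.026*ex-p[:2])/.75).round(3))
# where are black balls in scene: predict for spokes
c=shot('scene');im=c['color'].astype(int)
for t in (-4,86,-94,176):
    th=np.radians(t);w=[*(hub-.105*np.cos(th)*ex),.2+.105*np.sin(th)];u=proj(c,w);r=im[int(u[1])-6:int(u[1])+7,int(u[0])-6:int(u[0])+7];print(t,u.round(),(r.max(2)<50).sum())
E
```

```text
front 72.8 lat 0.2 z 340.3 F [-0.1  0.4 -0.5] op 0.0002 t 13.75
92.0 [0.118, 0.034, -0.075]
85.0 [0.105, 0.03, -0.075]
75.0 [0.086, 0.025, -0.077]
65.0 [0.068, 0.02, -0.083]
55.0 [0.051, 0.015, -0.091]
45.0 [0.036, 0.01, -0.103]
35.0 [0.023, 0.007, -0.117]
25.0 [0.013, 0.004, -0.133]
15.0 [0.005, 0.001, -0.151]
5.0 [0.001, 0.0, -0.17]
-4.0 [-0.0, -0.0, -0.188]
f-26 [0.126 0.037]
-4 [246. 132.] 66
86 [253.  73.] 104
-94 [254. 123.] 34
176 [259.  71.] 91
```

Emit:
play_rows(
  series=[
    [[0.05,0.015,0,0,0],[0.1,0.029,0,0,0],[0.128,0.037,0,0,0],[0.128,0.037,0,0,0],[0.128,0.037,-0.04,0,0],[0.128,0.037,-0.075,0,0],[0.118,0.034,-0.075,0,0],[0.105,0.03,-0.075,0,0],[0.086,0.025,-0.077,0,0],[0.068,0.02,-0.083,0,0]],
  ],
)

```text
time_s: 14.63
eef_pos: [0.6322, 0.0505, 0.2742]
orientation: [0.443, -3.11, -0.0]
force: [3.2, 2.1, -0.8]
opening: -0.0003
finger_force: 1.2
```

```bash
python3 wh.py 55 45 35 25 15 5 -4
```

```text
front 21.0 lat 0.4 z 274.2 F [ 3.2  2.1 -0.8] op -0.0003 t 14.6333
55.0 [-0.015, -0.005, -0.003]
45.0 [-0.03, -0.009, -0.015]
35.0 [-0.043, -0.013, -0.029]
25.0 [-0.053, -0.016, -0.045]
15.0 [-0.061, -0.018, -0.063]
5.0 [-0.065, -0.02, -0.082]
-4.0 [-0.067, -0.02, -0.099]
```

Emit:
play_rows(
  series=[
    [[-0.015,-0.005,-0.003,0,0],[-0.03,-0.009,-0.015,0,0],[-0.043,-0.013,-0.029,0,0],[-0.053,-0.016,-0.045,0,0],[-0.061,-0.018,-0.063,0,0],[-0.065,-0.02,-0.082,0,0],[-0.067,-0.02,-0.099,0,0],[-0.067,-0.02,-0.099,0,0],[-0.067,-0.02,-0.06,0,0],[-0.067,-0.02,-0.01,0,0]],
  ],
)

```text
time_s: 15.47
eef_pos: [0.5815, 0.0356, 0.2656]
orientation: [0.442, -3.103, -0.002]
force: [1.0, -0.3, 0.2]
opening: -0.0
finger_force: 0.0
```

```bash
python3 - <<'E'
from h import *
c=shot('scene');im=c['color'].astype(int)
p=im[118:142,208:236]; m=((p.max(2)-p.min(2)<45)&(p.max(2)>110)).astype(np.uint8)
n,l,s,ce=cv2.connectedComponentsWithStats(m)
for i in range(1,n):
    if s[i][4]>5: print(s[i],(ce[i]+[208,118]).round(1))
E
python3 wh.py -4 92 85 75 65 55 50 45 40
```

```text
[5 3 6 2 7] [215.3 121.7]
[ 9  9  9  6 28] [220.2 129.9]
front 71.7 lat -0.2 z 276.0 F [0.5 0.2 8.8] op -0.0002 t 15.5167
-4.0 [-0.002, -0.0, -0.102]
92.0 [0.117, 0.034, 0.01]
85.0 [0.103, 0.031, 0.011]
75.0 [0.085, 0.025, 0.009]
65.0 [0.067, 0.02, 0.003]
55.0 [0.05, 0.015, -0.005]
50.0 [0.042, 0.013, -0.011]
45.0 [0.035, 0.01, -0.017]
40.0 [0.028, 0.008, -0.024]
```

Emit:
play_rows(
  series=[
    [[-0.002,0,0.05,0,0],[-0.002,0,0.09,0,0],[-0.002,0,0.09,0,0],[0.05,0.014,0.09,0,0],[0.1,0.028,0.09,0,0],[0.127,0.037,0.09,0,0],[0.127,0.037,0.09,0,0],[0.127,0.037,0.05,0,0],[0.127,0.037,0.013,0,0],[0.127,0.037,0.013,0,0]],
  ],
)

```text
time_s: 16.35
eef_pos: [0.6764, 0.0632, 0.2713]
orientation: [0.442, -3.101, -0.001]
force: [-1.0, -0.4, -0.8]
opening: 0.0003
finger_force: 0.0
```

```bash
python3 wh.py 92 85 75 65 60 55 50 45 42 39
```

```text
front -25.0 lat 0.3 z 271.3 F [-1.  -0.4 -0.8] op 0.0003 t 16.35
92.0 [-0.007, -0.002, 0.017]
85.0 [-0.02, -0.006, 0.017]
75.0 [-0.039, -0.012, 0.015]
65.0 [-0.057, -0.017, 0.009]
60.0 [-0.065, -0.019, 0.006]
55.0 [-0.074, -0.022, 0.001]
50.0 [-0.081, -0.024, -0.005]
45.0 [-0.089, -0.026, -0.011]
42.0 [-0.093, -0.028, -0.015]
39.0 [-0.097, -0.029, -0.019]
```

Emit:
play_rows(
  series=[
    [[-0.007,-0.002,0.016,0,0],[-0.02,-0.006,0.016,0,0],[-0.03,-0.009,0.015,0,0],[-0.039,-0.012,0.014,0,0],[-0.048,-0.014,0.011,0,0],[-0.057,-0.017,0.008,0,0],[-0.065,-0.019,0.005,0,0],[-0.074,-0.022,0.0,0,0],[-0.078,-0.023,-0.003,0,0],[-0.078,-0.023,-0.003,0,0]],
  ],
)

```text
time_s: 17.18
eef_pos: [0.6196, 0.046, 0.2783]
orientation: [-0.442, 3.106, -0.001]
force: [1.2, 0.0, 1.4]
opening: -0.0003
finger_force: 0.8
```

```bash
python3 wh.py 50 48 46 44 42 40 38 36
```

```text
front 34.3 lat -0.3 z 278.3 F [1.2 0.  1.4] op -0.0003 t 17.1833
50.0 [-0.006, -0.001, -0.014]
48.0 [-0.009, -0.002, -0.016]
46.0 [-0.012, -0.003, -0.019]
44.0 [-0.015, -0.004, -0.021]
42.0 [-0.017, -0.005, -0.024]
40.0 [-0.02, -0.005, -0.027]
38.0 [-0.022, -0.006, -0.03]
36.0 [-0.025, -0.007, -0.033]
```

Emit:
play_rows(
  series=[
    [[-0.003,-0.001,-0.007,0,0],[-0.006,-0.001,-0.014,0,0],[-0.009,-0.002,-0.016,0,0],[-0.012,-0.003,-0.019,0,0],[-0.012,-0.003,-0.019,0,0],[-0.012,-0.003,-0.019,0,0],[-0.012,-0.003,-0.019,0,0],[-0.012,-0.003,-0.019,0,0],[-0.012,-0.003,-0.019,0,0],[-0.012,-0.003,-0.019,0,0]],
  ],
)

```text
time_s: 18.02
eef_pos: [0.6109, 0.0439, 0.2619]
orientation: [-0.443, 3.109, -0.0]
force: [0.7, 0.5, 6.2]
opening: 0.0007
finger_force: 2.9
```

```bash
python3 wh.py 46 44 42 40 38 36 34
```

```text
front 43.3 lat 0.1 z 261.9 F [0.7 0.5 6.2] op 0.0007 t 18.0167
46.0 [-0.0, -0.0, 0.003]
44.0 [-0.003, -0.001, 0.001]
42.0 [-0.006, -0.002, -0.002]
40.0 [-0.008, -0.003, -0.005]
38.0 [-0.011, -0.003, -0.008]
36.0 [-0.013, -0.004, -0.011]
34.0 [-0.016, -0.005, -0.014]
```

Emit:
play_rows(
  series=[
    [[-0.003,-0.001,-0.001,0,0],[-0.006,-0.002,-0.004,0,0],[-0.008,-0.003,-0.006,0,0],[-0.008,-0.003,-0.006,0,0],[-0.008,-0.003,-0.006,0,0],[-0.008,-0.003,-0.006,0,0],[-0.008,-0.003,-0.006,0,0],[-0.008,-0.003,-0.006,0,0],[-0.008,-0.003,-0.006,0,0],[-0.008,-0.003,-0.006,0,0]],
  ],
)

```text
time_s: 18.85
eef_pos: [0.6049, 0.0419, 0.2568]
orientation: [-0.443, 3.109, 0.0]
force: [4.7, 3.7, 3.9]
opening: 0.0003
finger_force: 2.7
```

```bash
python3 wh.py 40 38 36 34
```

```text
front 49.6 lat -0.1 z 256.8 F [4.7 3.7 3.9] op 0.0003 t 18.85
40.0 [-0.0, 0.0, 0.002]
38.0 [-0.003, -0.001, -0.001]
36.0 [-0.005, -0.001, -0.004]
34.0 [-0.008, -0.002, -0.007]
```

Emit:
play_rows(
  series=[
    [[-0.001,0,-0.001,0,0],[-0.003,-0.001,-0.002,0,0],[-0.003,-0.001,-0.003,0,0],[-0.003,-0.001,-0.003,0,0],[-0.003,-0.001,-0.003,0,0],[-0.003,-0.001,-0.003,0,0],[-0.003,-0.001,-0.003,0,0],[-0.003,-0.001,-0.003,0,0],[-0.003,-0.001,-0.003,0,0],[-0.003,-0.001,-0.003,0,0]],
  ],
)

```text
time_s: 19.68
eef_pos: [0.6032, 0.0413, 0.2554]
orientation: [-0.443, 3.107, 0.0]
force: [7.3, 3.6, 7.2]
opening: 0.0002
finger_force: 5.3
```

Emit:
play_rows(
  series=[
    [[-0.001,0,-0.001,0,0],[-0.003,-0.001,-0.002,0,0],[-0.003,-0.001,-0.003,0,0],[-0.003,-0.001,-0.003,0,0],[-0.003,-0.001,-0.003,0,0],[-0.003,-0.001,-0.003,0,0],[-0.003,-0.001,-0.003,0,0],[-0.003,-0.001,-0.003,0,0],[-0.003,-0.001,-0.003,0,0],[-0.003,-0.001,-0.003,0,0]],
  ],
)

```text
time_s: 20.52
eef_pos: [0.6015, 0.0405, 0.2541]
orientation: [-0.443, 3.105, -0.0]
force: [7.7, 4.0, 12.2]
opening: 0.0001
finger_force: 7.6
```

Emit:
play_rows(
  series=[
    [[-0.002,-0.001,-0.002,0,0],[-0.004,-0.001,-0.004,0,0],[-0.005,-0.002,-0.006,0,0],[-0.005,-0.002,-0.006,0,0],[-0.005,-0.002,-0.006,0,0],[-0.005,-0.002,-0.006,0,0],[-0.005,-0.002,-0.006,0,0],[-0.005,-0.002,-0.006,0,0],[-0.005,-0.002,-0.006,0,0],[-0.005,-0.002,-0.006,0,0]],
  ],
)

```text
time_s: 21.35
eef_pos: [0.5986, 0.0396, 0.2507]
orientation: [-0.442, 3.101, 0.0]
force: [15.3, 8.1, 17.1]
opening: 0.0002
finger_force: 11.5
```

```bash
python3 wh.py 38 34 30
```

```text
front 56.3 lat -0.6 z 250.7 F [15.3  8.1 17.1] op 0.0002 t 21.35
38.0 [0.006, 0.002, 0.007]
34.0 [0.001, 0.001, 0.001]
30.0 [-0.004, -0.0, -0.005]
```

```bash
cat > ball.py <<'E'
from h import *
a=np.radians(16.3);ex=np.array([np.cos(a),np.sin(a)]);hub=np.array([.6525,.056])
c=shot('scene');im=c['color'].astype(int);w=shot('wrist');wi=w['color'].astype(int)
def P(t): th=np.radians(t);return [*(hub-.105*np.cos(th)*ex),.2+.105*np.sin(th)]
for cc,ii,nm,x0 in((c,im,'scene',0),(w,wi,'wrist',0)):
    for b in (0,-90):
        print(nm,[(t,proj(cc,P(t+b)).round(1).tolist()) for t in (46,42,38,34,30)])
for nm,ii,R0 in(('scene',im,(70,175,225,275)),('wrist',wi,(60,260,215,300))):
    y0,y1,x0,x1=R0; m=(ii[y0:y1,x0:x1].max(2)<45).astype(np.uint8)
    n,l,s,ce=cv2.connectedComponentsWithStats(cv2.morphologyEx(m,cv2.MORPH_OPEN,np.ones((3,3),np.uint8)))
    for i in range(1,n):
        if s[i][4]>25: print(nm,(s[i][:2]+[x0,y0]),s[i][2:],(ce[i]+[x0,y0]).round(1))
E
python3 ball.py
```

```text
scene [(46, [248.0, 101.1]), (42, [247.7, 104.1]), (38, [247.4, 107.1]), (34, [247.1, 110.1]), (30, [246.9, 112.9])]
scene [(46, [248.7, 138.8]), (42, [249.1, 138.4]), (38, [249.5, 137.8]), (34, [249.9, 137.1]), (30, [250.2, 136.2])]
wrist [(46, [255.2, 228.3]), (42, [255.2, 213.8]), (38, [255.2, 200.7]), (34, [255.2, 188.8]), (30, [255.2, 178.4])]
wrist [(46, [255.4, 162.8]), (42, [255.4, 167.0]), (38, [255.4, 171.5]), (34, [255.4, 176.2]), (30, [255.5, 181.0])]
scene [228  70] [ 39  47 678] [245.4  84.6]
scene [260  84] [13 10 54] [266.3  88.4]
scene [242 105] [10 10 68] [247.  109.7]
scene [247 135] [ 7  6 31] [250.1 137.8]
wrist [233 167] [  50   53 1534] [254.8 191.8]
wrist [253 223] [  6  29 174] [255.5 237. ]
wrist [230 232] [12  7 75] [236.  235.3]
wrist [270 232] [11  7 71] [274.6 235.2]
wrist [222 245] [ 28  15 252] [234.5 253. ]
wrist [262 245] [ 28  15 259] [276.1 253. ]
```

The ball angle reads about 35° and the reaction is about 24 N, some 2 N·m on the wheel. The wheel is therefore at its hard stop and the nut is home. I lift off and go between the two upper spokes, to push the rear one back.

Emit:
play_rows(
  series=[
    [[0.005,0.002,0.01,0,0],[0.005,0.002,0.04,0,0],[0.005,0.002,0.09,0,0],[0.005,0.002,0.1,0,0],[0.05,0.014,0.1,0,0],[0.08,0.023,0.1,0,0],[0.1,0.03,0.1,0,0],[0.1,0.03,0.1,0,0],[0.1,0.03,0.06,0,0],[0.1,0.03,0.045,0,0]],
  ],
)

```text
time_s: 22.28
eef_pos: [0.6705, 0.0609, 0.2778]
orientation: [0.442, -3.106, -0.0]
force: [-0.3, -0.7, -1.6]
opening: -0.0002
finger_force: 0.0
```

```bash
sed 's/w=np.r_\[hub-f\*ex/w=np.r_[hub+f*ex/' wh.py > whb.py; python3 whb.py 65 55 45 35 25 15 5 -4; python3 ball.py | grep -A9 'scene \[2'; python3 - <<'E'
from h import *
c=shot('scene');im=c['color'].astype(int)
p=im[118:145,208:236]; m=((p.max(2)-p.min(2)<45)&(p.max(2)>110)).astype(np.uint8)
n,l,s,ce=cv2.connectedComponentsWithStats(m)
for i in range(1,n):
    if s[i][4]>5: print(s[i],(ce[i]+[208,118]).round(1))
E
```

```text
front -18.7 lat -0.4 z 277.8 F [-0.3 -0.7 -1.6] op -0.0002 t 22.2833
65.0 [0.001, 0.001, 0.001]
55.0 [0.018, 0.006, -0.008]
45.0 [0.033, 0.01, -0.019]
35.0 [0.046, 0.014, -0.033]
25.0 [0.056, 0.017, -0.05]
15.0 [0.064, 0.019, -0.068]
5.0 [0.068, 0.021, -0.087]
-4.0 [0.07, 0.021, -0.104]
scene [227  70] [ 13  48 289] [232.8  91.8]
scene [243 101] [10 10 69] [247.7 105.9]
scene [246 135] [ 8  7 42] [249.6 138.1]
wrist [233  60] [ 48  22 747] [256.   69.1]
wrist [253 223] [  6  30 177] [255.5 237.3]
wrist [230 232] [12  8 79] [235.8 235.4]
wrist [270 232] [12  8 87] [275.2 235.7]
wrist [222 245] [ 28  15 258] [234.5 253. ]
wrist [262 245] [ 28  15 266] [276.2 253.1]
[ 9 11  9  6 27] [220.6 132. ]
```

After unloading, the wheel settled at about 40°, so q ≈ 3.84, which is exactly the home value. Now I push back.

Emit:
play_rows(
  series=[
    [[0.01,0.003,-0.003,0,0],[0.018,0.006,-0.008,0,0],[0.033,0.01,-0.019,0,0],[0.046,0.014,-0.033,0,0],[0.056,0.017,-0.05,0,0],[0.064,0.019,-0.068,0,0],[0.068,0.021,-0.087,0,0],[0.07,0.021,-0.106,0,0],[0.07,0.021,-0.106,0,0],[0.07,0.021,-0.106,0,0]],
  ],
)

```text
time_s: 23.27
eef_pos: [0.7238, 0.0769, 0.2018]
orientation: [0.443, -3.109, 0.0]
force: [0.1, 0.5, -0.8]
opening: 0.0001
finger_force: 0.0
```

```bash
python3 whb.py -4; python3 ball.py | grep 'scene \[2'; python3 -c "
from h import *
a=np.radians(16.3);ex=np.array([np.cos(a),np.sin(a)]);hub=np.array([.6525,.056]);c=shot('scene')
for t in (80,90,100,-10,0,10): th=np.radians(t);print(t,proj(c,[*(hub-.105*np.cos(th)*ex),.2+.105*np.sin(th)]).round(1))"
```

```text
front -74.3 lat 0.0 z 201.8 F [ 0.1  0.5 -0.8] op 0.0001 t 23.2667
-4.0 [-0.001, -0.0, -0.003]
scene [251  70] [13  8 48] [258.6  72.1]
scene [232  85] [ 7  8 44] [235.6  89.1]
scene [227  96] [  8  22 107] [230.3 106.3]
scene [242 124] [15  9 93] [248.7 127.9]
80 [251.8  76.7]
90 [253.  71.]
100 [254.2  66.3]
-10 [246.6 134.6]
0 [246.3 130.7]
10 [246.3 125.7]
```

Emit:
play_rows(
  series=[
    [[0,0,0.03,0,0],[0,0,0.08,0,0],[0,0,0.13,0,0],[0,0,0.19,0,0],[0,0,0.22,0,0],[-0.05,-0.05,0.22,0,0],[-0.1,-0.1,0.22,0,0],[-0.15,-0.15,0.22,0,0],[-0.2,-0.2,0.22,0,0],[-0.24,-0.24,0.22,0,0]],
  ],
)

```text
time_s: 24.25
eef_pos: [0.5788, -0.0672, 0.3675]
orientation: [-0.443, 3.109, -0.001]
force: [0.6, -0.6, 0.7]
opening: -0.0001
finger_force: 0.0
```

Emit:
play_rows(
  series=[
    [[-0.05,-0.05,0,0,0],[-0.1,-0.1,0,0,0],[-0.15,-0.15,0,0,0],[-0.15,-0.2,0,0,0],[-0.15,-0.2,0,0,0],[-0.15,-0.2,0,0,0],[-0.15,-0.2,0,0,0],[-0.15,-0.2,0,0,0],[-0.15,-0.2,0,0,0],[-0.15,-0.2,0,0,0]],
  ],
)

```text
time_s: 25.08
eef_pos: [0.4686, -0.2154, 0.3668]
orientation: [-0.445, 3.11, -0.0]
force: [0.1, 0.2, -0.8]
opening: -0.0002
finger_force: 0.0
```

```bash
python3 - <<'E'
from h import *
from scipy.optimize import least_squares
a=np.radians(16.3);ex=np.array([np.cos(a),np.sin(a)]);ey=np.array([-ex[1],ex[0]]);hub=np.array([.6525,.056]);o=np.array([.6044,.1391])
for n,R0 in(('scene',(55,150,238,272)),('top',(35,160,175,235))):
    c=shot(n);im=c['color'].astype(int);y0,y1,x0,x1=R0
    m=cv2.morphologyEx((im[y0:y1,x0:x1].max(2)<50).astype(np.uint8),cv2.MORPH_OPEN,np.ones((3,3),np.uint8))
    k,l,s,ce=cv2.connectedComponentsWithStats(m)
    print(n,[((ce[i]+[x0,y0]).round(1).tolist(),int(s[i][4])) for i in range(1,k) if s[i][4]>15])
    for t in (0,5,10,15): print(t,[proj(c,[*(hub-.105*np.cos(np.radians(t+b))*ex),.2+.105*np.sin(np.radians(t+b))]).round(1).tolist() for b in(0,90,180)])
    if n=='scene':
        p=im[115:145,205:240]; m=((p.max(2)-p.min(2)<45)&(p.max(2)>110)).astype(np.uint8); k,l,s,ce=cv2.connectedComponentsWithStats(m)
        for i in range(1,k):
            if s[i][4]>5: u=ce[i]+[205,115];d=onz(c,u,.078)[:2]-o;print('grey',s[i][4],u.round(1),(d@ex*1000).round(1),(d@ey*1000).round(1))
print(env.sense()['force'].round(1),env.sense()['eef_pos'].round(3))
E
```

```text
scene []
0 [[246.3, 130.7], [253.0, 71.0], [259.4, 72.8]]
5 [[246.3, 128.3], [253.6, 68.5], [259.4, 75.3]]
10 [[246.3, 125.7], [254.2, 66.3], [259.3, 77.9]]
15 [[246.4, 122.8], [254.8, 64.5], [259.1, 80.7]]
grey 768 [220.9 129.3] 4.4 0.8
top [([190.8, 56.0], 60), ([191.7, 75.6], 114), ([175.9, 96.4], 24), ([181.1, 123.9], 219), ([213.5, 118.0], 18), ([216.3, 143.8], 72)]
0 [[216.0, 145.0], [191.5, 80.8], [188.0, 54.9]]
5 [[215.4, 144.0], [190.2, 76.4], [189.0, 56.9]]
10 [[214.6, 142.6], [189.0, 72.2], [190.0, 59.2]]
15 [[213.6, 140.8], [187.9, 68.3], [191.1, 61.7]]
[-0.2 -0.6  0. ] [ 0.469 -0.216  0.367]
```

Emit:
play_rows(
  series=[
    [[-0.02,-0.05,0,0,0],[-0.04,-0.1,0,0,0],[-0.06,-0.15,0,0,0],[-0.08,-0.2,0,0,0],[-0.1,-0.25,0,0,0],[-0.1,-0.3,0,0,0],[-0.1,-0.3,0,0,0],[-0.1,-0.3,0,0,0],[-0.1,-0.3,0,0,0],[-0.1,-0.3,0,0,0]],
  ],
)

```text
time_s: 26.02
eef_pos: [0.4452, -0.3848, 0.3643]
orientation: [0.337, -3.107, 0.023]
force: [-0.4, 1.1, 0.3]
opening: -0.0003
finger_force: 0.0
```

```bash
python3 - <<'E'
from h import *
a=np.radians(16.3);ex=np.array([np.cos(a),np.sin(a)]);ey=np.array([-ex[1],ex[0]]);o=np.array([.6044,.1391])
for n in('scene','top'):
    c=shot(n);im=c['color'].astype(int)
    u=proj(c,[*o,.078]).astype(int); x0,y0=u-15
    p=im[y0:y0+30,x0:x0+30]; m=((p.max(2)-p.min(2)<45)&(p.max(2)>110)).astype(np.uint8); k,l,s,ce=cv2.connectedComponentsWithStats(m)
    for i in range(1,k):
        if s[i][4]>5: d=onz(c,ce[i]+[x0,y0],.078)[:2]-o;print(n,'grey',s[i][4],(ce[i]+[x0,y0]).round(1),(d@ex*1000).round(1),(d@ey*1000).round(1))
    # plinth body ahead of the head, on plane z=.076
    for x in (-.14,-.11,-.08,-.06):
        v=[(y,im[tuple(proj(c,[*(o+x*ex+y*ey),.076]).round().astype(int)[::-1])]) for y in np.arange(-.045,.0451,.001)]
        k=[y for y,q in v if q[0]<125 and q[0]-q[2]>25]; print(n,x,'lat',round(min(k)*1000),round(max(k)*1000))
    k=[x for x in np.arange(-.19,-.1,.001) if (lambda q:q[0]<125 and q[0]-q[2]>25)(im[tuple(proj(c,[*(o+x*ex),.076]).round().astype(int)[::-1])])]; print('front',min(k))
E
```

```text
scene grey 22 [214.2 115.5] 52.9 32.1Traceback (most recent call last):
  File "<stdin>", line 12, in <module>
ValueError: min() iterable argument is empty
```

```bash
python3 - <<'E'
from h import *
print(env.sense()['eef_pos'].round(3),env.sense()['force'].round(1))
a=np.radians(16.3);ex=np.array([np.cos(a),np.sin(a)]);ey=np.array([-ex[1],ex[0]]);o=np.array([.6044,.1391])
for n in('top','scene'):
    c=shot(n);im=c['color'].astype(int)
    g=lambda x,y:im[tuple(proj(c,[*(o+x*ex+y*ey),.076]).round().astype(int)[::-1])]
    for x in (-.14,-.11,-.08,-.06):
        k=[y for y in np.arange(-.045,.0451,.001) if g(x,y)[0]<125 and g(x,y)[0]-g(x,y)[2]>25]; print(n,x,k and (round(min(k)*1000),round(max(k)*1000)),g(x,0))
    k=[x for x in np.arange(-.19,-.1,.001) if g(x,0)[0]<125 and g(x,0)[0]-g(x,0)[2]>25]; print('front',k and min(k))
    d=proj(c,[*o,.078]); print([tuple(map(int,im[int(d[1]),int(d[0])+i])) for i in range(-6,7,2)])
E
```

```text
[ 0.445 -0.385  0.364] [ 0.3 -0.2 -0.1]
top -0.14 (-34, 27) [97 67 45]
top -0.11 (-36, 26) [96 66 46]
top -0.08 (-35, 24) [96 66 45]
top -0.06 (-33, 26) [100  67  46]
front -0.16699999999999998
[(74, 74, 71), (81, 77, 73), (97, 92, 86), (96, 91, 85), (69, 68, 63), (36, 46, 40), (35, 45, 38)]
scene -0.14 (-34, -32) [126 118  79]
scene -0.11 [] [128 121  81]
scene -0.08 [] [130 122  82]
scene -0.06 [] [129 121  82]
front -0.19
[(131, 122, 81), (130, 122, 81), (130, 122, 81), (130, 123, 81), (130, 122, 82), (130, 122, 82), (130, 123, 82)]
```

The top view shows the plinth still straight on the bed, with its front end at −167 mm (nominal −165). The ram is back to about 41 mm above the bed. The arm is free of everything, so I hand in.

```bash
python3 -c "
from station import job
print(job.job_done())"
```

```text
the job is handed in; nothing more can be done
None
```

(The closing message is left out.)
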